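# Seat a lens barrel in a swivelling V-cradle and hold it pressed

### The job

Turn the swivelling V-cradle by its upright post until the lever's point is in line with the index tooth on its base. Then lay the lens barrel down into the V-grooves of both rests, with its two hexagonal end flanges hanging outside them, and finish while still holding it: keep the fingers pressing it gently but firmly (about 15 N) evenly onto both faces of the grooves, ready to be cemented. Do not ram it, and leave the other loose things where they are.

Things in the scene. Friction and masses are not known exactly. Their poses are not given: they have to be found in the camera images.
- lens_barrel: Lens barrel, about 0.12 kg: bare-metal tube 32 mm in diameter, 112 mm long between two dark hexagonal end flanges (40 mm across flats, 46 across corners, 8 mm thick). It lies on its flanges, axis 20 mm above the work surface. Origin in the middle, on the axis; x along the tube; it is alike end for end. Grip it across the middle.
- swivel (a joint): Swivel of the cradle about the vertical axis through its base, rad, counter-clockwise from above positive, stops at -1.0 and 1.0. At 0 the lever's point is in line with the index tooth (4 degrees off either way is allowed). Friction only (0.3 N m, about 3 N at the post); it stays where it is left. It starts at -0.85 to -0.4.
- lever_post (a point): Upright steel post on the swivel's lever, 12 mm in diameter, from 22 to 70 mm above the work surface, 105 mm from the swivel's axis; this point is on the post's axis, 56 mm above the surface. The lever below it is 14 mm wide, its top at 22 mm. Axes as the seat's: x from the post to the swivel's axis, z up.
- index_tooth (a point): Fixed index tooth of the cradle's base, 10 x 5 mm, its top (this point) 26 mm above the work surface and 153 mm from the swivel's axis; it stands at the end of a tongue of the base, 30 mm wide. The point has the base's axes: x points from the tooth to the swivel's axis.
- seat (a point): Where the middle of the barrel's axis lies when properly seated: over the swivel's axis, 60 mm above the work surface. Turns with the swivel; x along the grooves, z up. The barrel may lie up to 9 mm off it along x before a flange meets a rest. The fingers have a gap of 56 mm (along x) between the two rests, above a plate whose top is 22 mm above the surface.
- v_face_left: The groove faces on the +y side of the two steel V-rests (90 degree grooves, each 18 mm long, centred 37 mm before and behind the seat; 92 mm over both). The rests are 51 mm wide and their highest edges lie 58 mm above the work surface, 20 mm either side of the axis. Origin on the swivel's axis at the work surface, axes as the seat's.
- v_face_right: The groove faces on the -y side of both rests; origin and axes as v_face_left. A barrel held to one side of the middle loads one face only, felt as a sideways force towards the other.
- glass_pot: Small glass pot, 63 mm across and 78 mm high: a bystander, loose.
- pliers: Bent-nose pliers with orange grips, 160 mm long, lying flat: a bystander, loose.
- canister: Small plastic canister, 36 mm across and 43 mm high: a bystander, loose.
- chuck_key: Steel chuck key, 71 mm long, lying flat: a bystander, loose.

How it is judged (in metres and radians):
On the way, in this order (a step that is already met when the one before it is completed fails the run):
1. the cradle is turned so that its lever is in line with the index tooth, the barrel not yet in it (value of joint swivel between -0.07 and 0.07 rad and distance between lens_barrel and seat above 0.02 m), for 0.2 s.
2. the barrel is lifted clear of the work surface by the fingers (height (world z) of lens_barrel above 0.05 m and contact force between the fingers and lens_barrel above 1 N and distance between lens_barrel and seat above 0.02 m), for 0.1 s.
3. the barrel lies seated and pressed onto both groove faces (value of joint swivel between -0.07 and 0.07 rad and z of lens_barrel in the frame of seat between -0.003 and 0.002 m and y of lens_barrel in the frame of seat between -0.003 and 0.003 m and x of lens_barrel in the frame of seat between -0.011 and 0.011 m and angle between the x axis of lens_barrel and the x axis of seat, either way round below 0.05 rad and contact force between lens_barrel and v_face_left above 2 N and contact force between lens_barrel and v_face_right above 2 N and contact force between the fingers and lens_barrel above 1 N), for 0.2 s.
At the end, for the whole second after the job is handed in: Lever within 0.07 rad of the index; barrel within 3 mm of the seat in height (2 up) and sideways, 11 mm lengthwise, 0.05 rad of the grooves; fingers touching it, over 2 N on both the left and the right groove faces, at rest, through the last second (all of step 3 and linear speed of lens_barrel below 0.02 m/s); the arm keeps its last pose, push and grip.
It fails at once if the barrel is rammed into the cradle (more than 60 N on one side's groove faces) (contact force between lens_barrel and v_face_left above 60 N or contact force between lens_barrel and v_face_right above 60 N).
It fails at once if a bystander (glass pot, pliers, canister, chuck key) is shifted by more than 30 mm (distance of any of glass_pot, pliers, canister, chuck_key from where it was at the start of the episode above 0.03 m).
It also fails if it takes over 54 s, if anything falls off the work surface, if the arm or the gripper's body presses on something with over 40 N, if the wrist force passes 120 N, or if a joint passes its speed limit or range.

### The arm

A 7-joint arm with a two-finger parallel gripper is mounted at the origin on a cart in front of the work surface, level with it; the furniture and walls round the work are solid. World frame = base frame: x ahead of the robot, y to its left, z up, the work surface at z = 0. Lengths are in mm, angles in rad, forces in N, time in s.
With the tool pointing down it reaches from about 400 to 875 mm from the base axis. Payload 19.3 kg.
Tool frame: the origin (TCP) lies at the very end of the fingers, on their centre line; the grasp point (between the pads) lies 19 mm behind it (grip_point_offset is the z of the grasp point in the tool frame, in mm); z points along the fingers, y is the line along which they close (so a half turn about z gives the same grasp; the last joint's range is limited). The gripper opens to 85 mm and grips with 20 to 120 N. Pads are 22 mm wide; open, the fingers measure 114 mm over their backs; the gripper's body (76 mm by 85 mm) begins 54 mm behind the grasp point. The pads swing forward as they close: fully open they stand 13 mm farther back than shut.
Start: joints at [1.211, 0.521, -0.036, 1.599, 0.021, 1.021, -0.113], TCP at [178.572, -598.938, 231.291] pointing down, gripper open.
Joint ranges: [-2.91, 2.91], [-0.3, 2.13], [-1.5, 1.42], [0.17, 2.43], [-1.26, 4.41], [0.16, 1.93], [-2.52, 2.52]. Speed limits (rad/s): [1.89, 1.89, 2.39, 2.39, 3.01, 3.01, 3.01].

### API

Orientations are given as a 3x3 rotation matrix whose columns are the frame's x, y, z axes.
In Python, from workcell import movep, movel, goto_joints, open_gripper, clamp, wait, inverse_kinematics, read_state, camera, PlanningError, finish_job, grip_point_offset gives the robot as it stands. Calls block until the motion is done:
- movep(position, orientation): joint-space move of the TCP to a pose.
- movel(position, frame=None, max_speed=150, guard=None): straight line of the TCP; frame=None keeps the orientation; max_speed is the mean speed in mm/s. With guard (N) it stops when the force on the tool has changed by that much, and returns True; else False.
- goto_joints(angles): joint-space move.
- open_gripper() and clamp(): open the fingers fully, or close them until they stop; the grip force is fixed at half the most.
- wait(seconds).
- inverse_kinematics(position, orientation): joint angles nearest the present ones, or None.
- read_state(): the state.
- camera(name): name is "scene" or "side" or "wrist"; returns a dict with "image" (400x640x3 uint8, blue, green, red), "range_z" (400x640 float32, mm along the optical axis (not along the pixel's ray), 0 where there is no reading), "fx", "fy", "cx", "cy" (pixels), "cam_to_world" (4x4, takes a point from camera to world coordinates). Camera axes: x right, y up, looking along -z (the intrinsics and any distortion apply to the point x, -y, -z); pixel columns grow to the right and rows downward; lengths in mm; the calibration is good to about 2 mm. A picture is of the moment at which its call begins.
A pose or a line that the arm cannot do raises PlanningError and nothing moves.
- finish_job(): hands the job in; it is judged then, once.
The state is a dict: "time": time; "qpos": joint angles; "qvel": joint speeds; "joint_efforts": joint torques, N m; "eef_pos": TCP position; "tool_rot": TCP orientation; "ft_force": force on the tool from outside, world axes, zero at the start; "torque": the same for the moment, N m; "finger_gap": finger opening in mm; "gripper_force": force on a finger pad.
Only numpy, scipy, OpenCV 4.12 (cv2) and the standard library are available. Lean on these libraries where they do the work, as an engineer would, in place of code of your own. Each camera call takes 0.05 s, during which the arm holds its last target. There are 200 camera calls.

## Working session

There is one attempt and no reset: what is moved stays moved. The work goes in short steps, each a Python script; the robot and the scene stay as the last script left them, time stands still between calls to the robot, and variables do not carry over. Pictures are saved under pics/ and viewed, at most 10 in all, crops included, and the job is handed in when it is done.

```bash
mkdir -p pics; ls
cat > h.py <<'E'
import numpy as np, cv2
from workcell import *
def snap(name,tag):
    c=camera(name); np.savez(f'pics/{tag}.npz',**{k:np.array(v) for k,v in c.items()}); cv2.imwrite(f'pics/{tag}.png',c['image']); return c
def P(c,u,v,z=None):
    """pixel -> world using depth, or plane height z"""
    T=np.array(c['cam_to_world']); d=np.array([(u-c['cx'])/c['fx'],-(v-c['cy'])/c['fy'],-1.])
    if z is None:
        s=float(c['range_z'][int(round(v)),int(round(u))])
    else:
        r=T[:3,:3]@d; s=(z-T[2,3])/r[2]
    return T[:3,:3]@(d*s)+T[:3,3]
E
python3 - <<'E'
from h import *
for n in("scene","side"):
    c=snap(n,n+'0'); print(n,c['cam_to_world'],c['fx'],c.keys())
s=read_state();print(s['time'],s['eef_pos'],s['tool_rot'],grip_point_offset)
a=cv2.imread('pics/scene0.png');b=cv2.imread('pics/side0.png')
E
```

```text
pics
scene [[-5.59926045e-01  3.94151993e-01 -7.28784626e-01 -5.00829224e+02]
 [-8.28197320e-01 -2.40864675e-01  5.06036962e-01  9.87656980e+02]
 [ 2.39170051e-02  8.86920749e-01  4.61302030e-01  7.56698082e+02]
 [ 0.00000000e+00  0.00000000e+00  0.00000000e+00  1.00000000e+00]] 489.351473212734 dict_keys(['image', 'range_z', 'fx', 'fy', 'cx', 'cy', 'cam_to_world'])
side [[ 9.86093425e-01  9.40539276e-02 -1.37016843e-01  3.65711242e+02]
 [-1.66176448e-01  5.69265752e-01 -8.05184384e-01 -1.02962907e+03]
 [ 2.26824265e-03  8.16755999e-01  5.76978763e-01  9.65068662e+02]
 [ 0.00000000e+00  0.00000000e+00  0.00000000e+00  1.00000000e+00]] 512.5227081303287 dict_keys(['image', 'range_z', 'fx', 'fy', 'cx', 'cy', 'cam_to_world'])
0.1 [ 178.49577665 -598.65469376  230.788085  ] [[ 9.58289477e-01  2.85799136e-01 -3.64481523e-04]
 [ 2.85799357e-01 -9.58289009e-01  9.49647064e-04]
 [-7.78703277e-05 -1.01420537e-03 -9.99999483e-01]] -18.700000000000003
```

View pics/scene0.png

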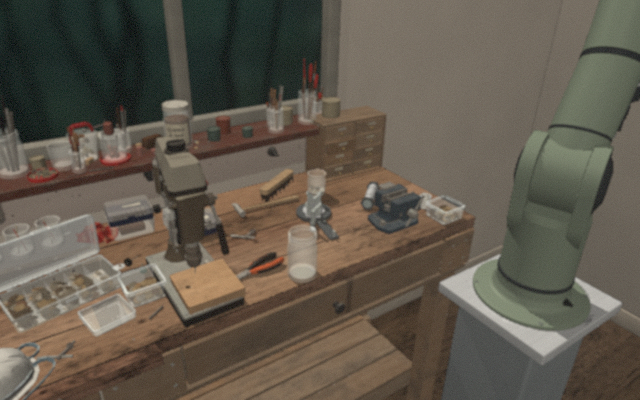

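View pics/side0.png

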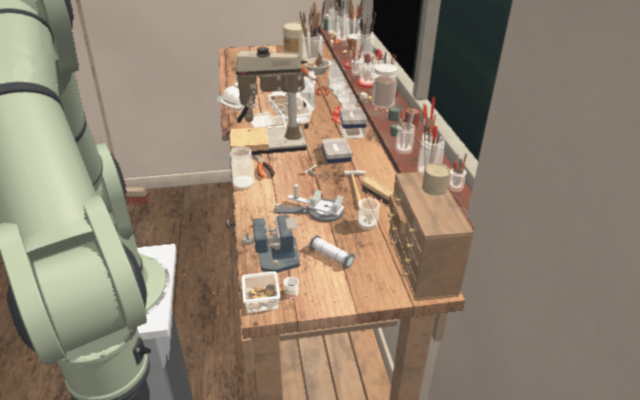

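The side view shows the barrel near (332,252), the cradle near (322,207), and the post near (296,190). I'll enlarge that area.

Run:
```python
from h import *
c=dict(np.load('pics/side0.npz'))
a=c['image'][160:310,225:405]; cv2.imwrite('pics/crop1.png',cv2.resize(a,None,fx=4,fy=4,interpolation=cv2.INTER_CUBIC))
for n,u,v in[('barrel',332,250),('cradle',322,207),('table',300,240),('vise',275,230),('pot',368,213),('pot2',242,165)]: print(n,P(c,u,v).round(),P(c,u,v,0).round())
```

```text
barrel [585.  15.  39.] [594.  59.   0.]
cradle [594. 229.  29.] [602. 268.   0.]
table [509. 116.   2.] [510. 118.  -0.]
vise [437.  90.  69.] [442. 176.   0.]
pot [712. 125.  68.] [739. 213.   0.]
pot2 [363. 407.  97.] [362. 567.  -0.]
```

View pics/crop1.png

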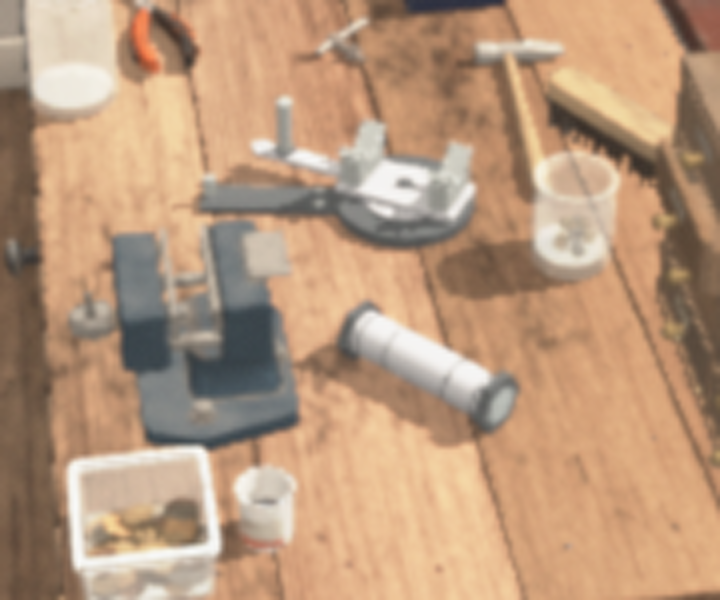

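The enlarged crop shows the post top at about crop (284,100), the tooth top at (208,180) and the plate centre at (405,183). The barrel's ends are at (357,325) and (492,400), and the vise stands left of the barrel.

Run:
```python
from h import *
c=dict(np.load('pics/side0.npz'))
q=lambda a,b,z:P(c,225+(a+.5)/4-.5,160+(b+.5)/4-.5,z)
post=q(284,100,70);tooth=q(208,180,26);ax=q(405,183,22)
b1=q(357,328,20);b2=q(495,402,20)
print('post',post,'tooth',tooth,'axis',ax,'barrel',b1,b2,(b1+b2)/2,np.linalg.norm(b1-b2),np.degrees(np.arctan2(*(b2-b1)[1::-1])))
print(np.linalg.norm((post-ax)[:2]),np.linalg.norm((tooth-ax)[:2]))
for n,a,b,z in[('vise tl',125,235,80),('vise jaw tr',245,225,80),('vise plate r',290,265,70),('pot r',575,160,78),('pot l',72,20,78),('canister',266,478,43),('box corner',215,450,40)]: print(n,q(a,b,z).round())
```

```text
post [523.2744463  305.28395091  70.        ] tooth [457.65618957 268.96276328  26.        ] axis [609.67993378 245.37389081  22.        ] barrel [544.77585103  80.42738972  20.        ] [625.1738614  -12.23108623  20.        ] [584.97485622  34.09815174  20.        ] 122.67613148772952 -49.05244079489228
105.14334770554439 153.84295143419342
vise tl [388. 138.  80.]
vise jaw tr [473. 135.  80.]
vise plate r [500.  97.  70.]
pot r [726. 178.  78.]
pot l [365. 440.  78.]
canister [459. -83.  43.]
box corner [430. -49.  40.]
```

Everything checks out: post radius 105.1, tooth radius 153.8 and barrel length 122.7, against 105, 153 and ~124. The swivel comes out at about -0.45. Next I'll take a closer look from the wrist.

```bash
cat >> h.py <<'E'
def R(deg):
    t=np.radians(deg); y=np.array([np.cos(t),np.sin(t),0]); z=np.array([0,0,-1.]); return np.column_stack([np.cross(y,z),y,z])
E
python3 - <<'E'
from h import *
movep([550,170,330],R(55))
c=snap('wrist','w1'); s=read_state(); print(s['time'],s['eef_pos'],s['qpos'],s['ft_force'])
print(c['cam_to_world'].round(2),c['fx'])
E
```

```text
3.1667 [550.22826638 169.37506358 329.86285708] [ 0.31936304  0.5399656  -1.08741098  1.56893653  0.4876906   1.33139222
  0.13125134] [-0.24866999  0.26941389 -0.0619409 ]
[[ 5.7000e-01 -7.8000e-01 -2.4000e-01  4.9057e+02]
 [ 8.2000e-01  5.5000e-01  1.7000e-01  2.1296e+02]
 [-0.0000e+00 -2.9000e-01  9.6000e-01  4.7167e+02]
 [ 0.0000e+00  0.0000e+00  0.0000e+00  1.0000e+00]] 304.09610721236794
```

View pics/w1.png

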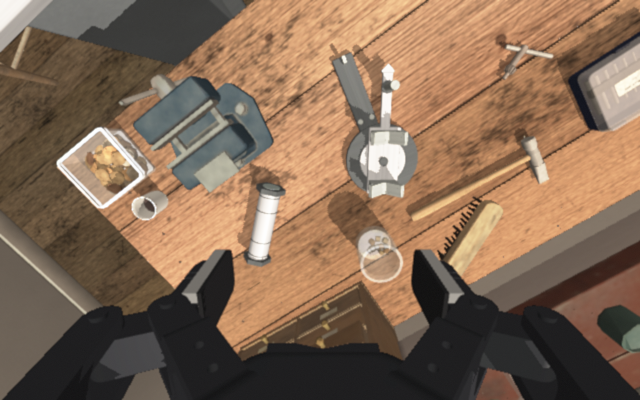

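The wrist view shows the tooth near (345,58), the post top near (394,86), the plate screw on the axis near (383,160), and the barrel from (271,188) to (258,258). I'll enlarge this.

Run:
```python
from h import *
c=dict(np.load('pics/w1.npz'))
a=c['image'][40:220,320:440];b=c['image'][170:280,230:300]
A=cv2.resize(a,None,fx=3,fy=3,interpolation=cv2.INTER_CUBIC);B=cv2.resize(b,None,fx=4,fy=4,interpolation=cv2.INTER_CUBIC)
o=np.zeros((540,640,3),np.uint8);o[:540,:360]=A;o[:440,360:]=B;cv2.imwrite('pics/crop2.png',o)
```

```text
(no output)
```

View pics/crop2.png

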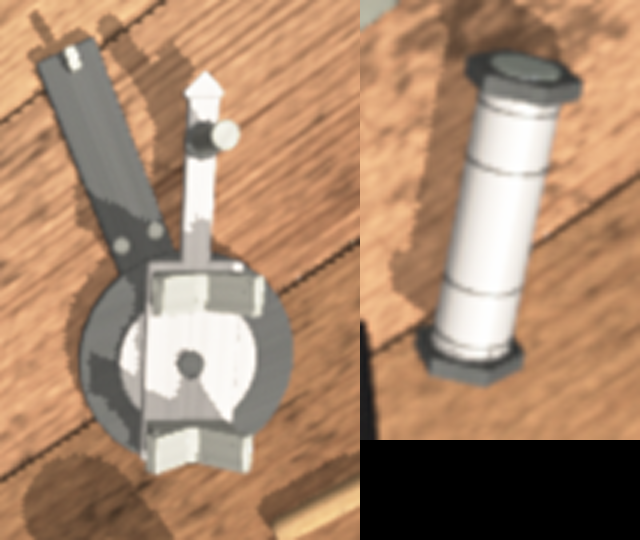

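Run:
```python
from h import *
c=dict(np.load('pics/w1.npz'))
q=lambda a,b,z:P(c,320+(a+.5)/3-.5,40+(b+.5)/3-.5,z)
p=lambda a,b,z:P(c,230+(a-360+.5)/4-.5,170+(b+.5)/4-.5,z)
ax=q(190,363,22);post=q(227,135,70);t=q(72,58,26);b1=p(517,106,20);b2=p(474,350,20)
an=lambda d:np.degrees(np.arctan2(d[1],d[0]))
print(ax,post,t,np.linalg.norm((post-ax)[:2]),np.linalg.norm((t-ax)[:2]),an(ax-post),an(ax-t))
print(b1,b2,(b1+b2)/2,np.linalg.norm(b1-b2),an(b2-b1))
```

```text
[608.25381151 239.8757284   22.        ] [523.29852714 299.60357472  70.        ] [459.08778037 268.88708541  26.        ] 103.84996855548152 151.96105975563052 -35.109150715178494 -11.00607646518666
[554.64302392  65.62982942  20.        ] [627.71521507 -13.79993497  20.        ] [591.17911949  25.91494723  20.        ] 107.9288311363525 -47.38719112110052
```

Run:
```python
from h import *
ax=np.array([609,242.5]); post=np.array([523.3,302])
def pose(a,r): # seat x angle deg
    t=np.radians(a); return ax-r*np.array([np.cos(t),np.sin(t)])
movep([*post,150],R(55)); movel([*post,37],max_speed=120,guard=15); s=read_state();print(s['time'],s['eef_pos'],s['ft_force'])
clamp(); s=read_state();print(s['time'],s['finger_gap'],s['ft_force'],s['eef_pos'])
d=ax-s['eef_pos'][:2]; r=np.hypot(*d); a0=np.degrees(np.arctan2(d[1],d[0])); print(a0,r)
for a in np.linspace(a0,-10,6)[1:]:
    movel([*pose(a,r),37],frame=R(55+a-a0),max_speed=60); s=read_state();print(a,s['ft_force'].round(1),s['finger_gap'])
print(s['time'],s['eef_pos'])
```

```text
5.1583 [523.64112971 302.28148347  37.71720597] [-0.06126412 -0.6034575   0.05416052]
5.8333 10.474903174776111 [-1.13187506 -0.95930963  5.64550167] [523.27370246 301.9445426   37.16932772]
-34.738309250428046 104.3199488801441
-29.790647400342436 [-3.3 -0.9  6.3] 10.35924702375973
-24.842985550256827 [-5.  -0.9  6.4] 10.429665392298812
-19.895323700171218 [-7.9 -0.4  7.1] 10.3772403810941
-14.947661850085609 [-9.6 -0.3  8.9] 10.199948961337649
-10.0 [-12.6  -0.7  10.9] 10.339845499295084
7.3333 [504.82967344 260.88876899  37.15007545]
```

The post is held and turned. I'll release it and take a wrist look at the cradle from above.

Run:
```python
from h import *
open_gripper(); s=read_state(); movel([504.8,260.9,150],max_speed=150)
movep([600,200,260],R(60))
c=snap('wrist','w2'); s=read_state(); print(s['time'],s['eef_pos'],s['ft_force'])
cv2.imwrite('pics/crop3.png',cv2.resize(c['image'][0:300],(0,0),fx=1.25,fy=1.25,interpolation=cv2.INTER_CUBIC))
```

```text
9.675 [599.00620462 200.42773058 258.69618082] [ 0.7104473  -0.23614393  0.70109971]
```

View pics/crop3.png

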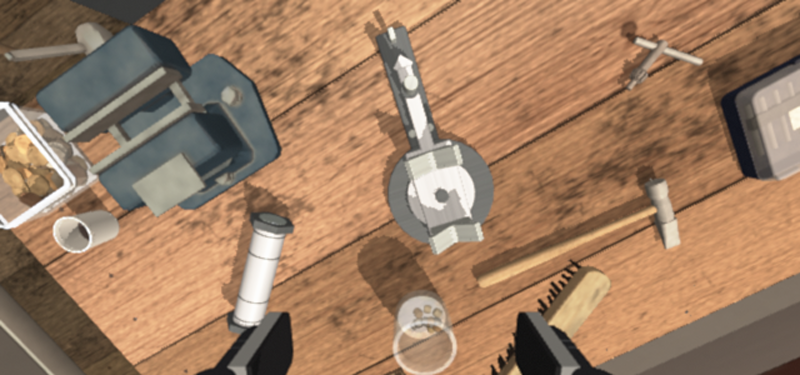

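The lever now lies along the tongue, with its point at about (403,58) and the tooth at (392,32). The barrel runs from (272,222) to (247,322). I'll enlarge both.

Run:
```python
from h import *
c=dict(np.load('pics/w2.npz'))
a=c['image'][15:210,295:405];b=c['image'][160:270,175:240]
A=cv2.resize(a,None,fx=3,fy=3,interpolation=cv2.INTER_CUBIC);B=cv2.resize(b,None,fx=4,fy=4,interpolation=cv2.INTER_CUBIC)
o=np.zeros((585,330+260,3),np.uint8);o[:,:330]=A;o[:440,330:]=B;cv2.imwrite('pics/crop4.png',o)
```

```text
(no output)
```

View pics/crop4.png

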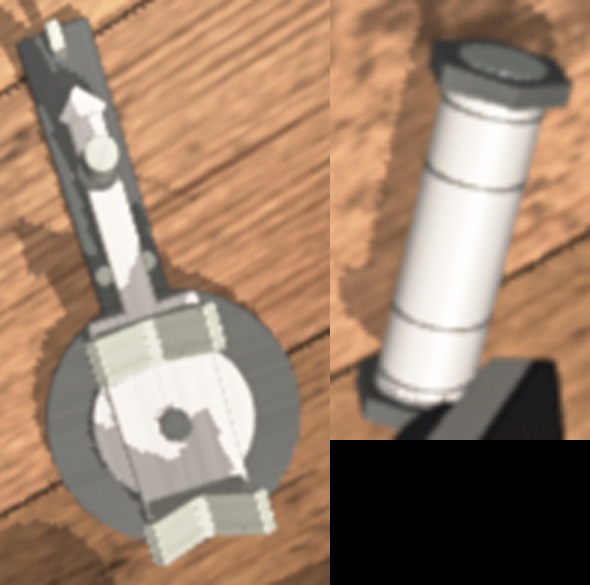

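Run:
```python
from h import *
c=dict(np.load('pics/w2.npz'))
q=lambda a,b,z:P(c,295+(a+.5)/3-.5,15+(b+.5)/3-.5,z)
p=lambda a,b,z:P(c,175+(a-330+.5)/4-.5,160+(b+.5)/4-.5,z)
an=lambda d:np.degrees(np.arctan2(d[1],d[0]))
ax=q(175,424,23);tip=q(78,88,22);t=q(54,36,26);post=q(100,153,70);g1=q(148,322,37.4);g2=q(213,532,37.4)
print('ax',ax,'tip',tip,an(ax-tip),'tooth',t,an(ax-t),np.hypot(*(ax-t)[:2]),'post',post,an(ax-post),np.hypot(*(ax-post)[:2]))
print('groove',g1,g2,(g1+g2)/2,np.hypot(*(g2-g1)[:2]),an(g2-g1))
b=p(458,248,20);r1=p(476,177,20);r2=p(440,320,20);print('barrel',b,an(r2-r1),np.hypot(*(r2-r1)[:2]),p(492,102,20),p(422,393,20))
```

```text
ax [608.45645863 239.75103478  23.        ] tip [478.35103791 268.11348389  22.        ] -12.297847487408552 tooth [459.56236022 268.79966858  26.        ] -11.03950439369099 151.70127113941516 post [506.49883026 260.85492341  70.        ] -11.694330583599527 104.11883641763303
groove [565.49257869 249.36967204  37.4       ] [653.17800304 232.11810965  37.4       ] [609.33529086 240.74389084  37.4       ] 89.36638097595589 -11.130429019116589
barrel [589.35509987  27.31491628  20.        ] -48.905200196095194 54.5276625861425 [553.65983474  66.95917309  20.        ] [627.16508995 -15.78502284  20.        ]
```

Lever error is about 1°, well within the 4° allowed. The seat is at about (609,240) with angle -11.4°, and the barrel at about (589.7,27) with its axis at -48.5°. Now I'll grasp it.

Run:
```python
from h import *
g=[589.8,26.8]
movep([*g,110],R(41.5)); hit=movel([*g,2],max_speed=100,guard=8); s=read_state();print(hit,s['time'],s['eef_pos'],s['ft_force'])
if not hit:
    clamp(); s=read_state();print(s['time'],s['finger_gap'],s['gripper_force'],s['ft_force'],s['eef_pos'])
    movel([*g,140],max_speed=120); s=read_state();print(s['time'],s['finger_gap'],s['ft_force'],s['torque'],s['eef_pos'])
    movep([608.5,240.3,140],R(78.6)); wait(.3); s=read_state();print(s['time'],s['finger_gap'],s['ft_force'],s['eef_pos'])
    c=snap('wrist','w3'); c=snap('side','s3')
    w=dict(np.load('pics/w3.npz'))['image']
    o=np.zeros((560,800,3),np.uint8)
    o[:400,:440]=w[:,100:540]; o[:440,440:]=cv2.resize(c['image'][145:255,270:360],None,fx=4,fy=4,interpolation=cv2.INTER_CUBIC)
    cv2.imwrite('pics/crop5.png',o)
```

```text
False 11.825 [590.17450391  26.80596923   2.585303  ] [-0.10437912 -0.23252146  0.2988641 ]
12.375 30.410638041486795 58.776288628578186 [-1.44661483 -0.92036771  6.61976779] [589.91071804  26.78799438   2.3481049 ]
13.675 30.511281294526885 [ 0.02254281 -0.11895437 -0.82568169] [0.06342481 0.00880589 0.00651434] [589.46070131  26.7470742  139.28500573]
14.8417 30.274545247016302 [ 0.75030398 -0.01912235 -1.44344007] [608.80673263 239.47706514 140.10634158]
```

View pics/crop5.png

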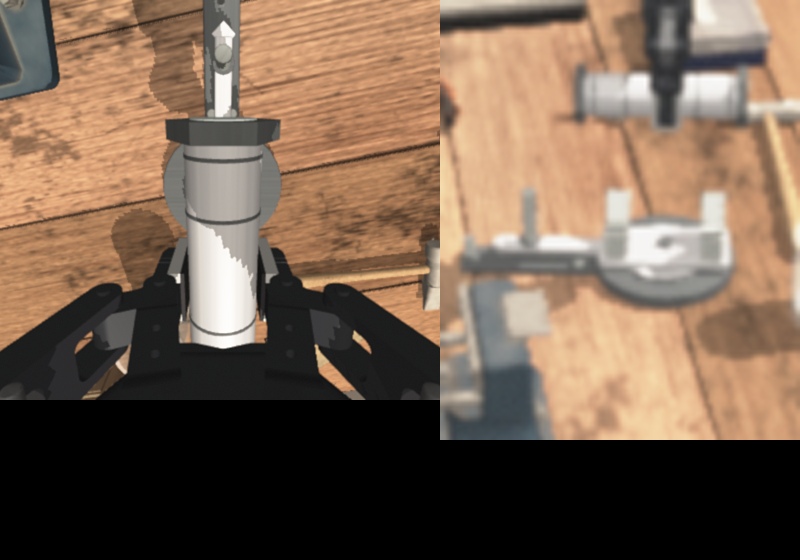

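The barrel is held at mid-length: in the side crop the finger is at 666 and the flange midpoint at 662. It also lines up with the lever and grooves. Now I'll lower it gently under guard.

```bash
cat >> h.py <<'E'
def st(n=3):
    F=[];
    for _ in range(n): wait(.1); s=read_state(); F.append(s['ft_force'])
    f=np.mean(F,0); t=np.radians(-11.4); return s['time'],s['eef_pos'].round(2),np.array([f[0]*np.cos(t)+f[1]*np.sin(t),-f[0]*np.sin(t)+f[1]*np.cos(t),f[2]]).round(1),s['torque'].round(2)
E
python3 - <<'E'
from h import *
xy=[608.7,240.6]
print(movel([*xy,54],max_speed=80,guard=15)); print(st())
print(movel([*xy,40],max_speed=8,guard=5)); print(st())
E
```

```text
False
(16.4667, array([608.8, 240.6,  54.2]), array([-0. , -0.3, -1.4]), array([-0.02, -0.04,  0.05]))
True
(17.95, array([608.62, 240.46,  43.77]), array([-0.7, -1.3,  5.6]), array([-0.28,  0.04, -0.09]))
```

Run:
```python
from h import *
t=np.radians(-11.4); ex=np.array([np.cos(t),np.sin(t)]); ey=np.array([-ex[1],ex[0]])
p=np.array([608.7,240.6]); z=43.6
for i in range(14):
    movel([*p,z],max_speed=8); r=st(2); f=r[2]; print(z,p.round(2),*r)
    if f[2]>=13.5 and abs(f[1])<3 : break
    if f[2]>22: break
    if abs(f[1])>1.5: p=p+ey*np.clip(0.1*f[1],-.5,.5)
    if f[2]<13.5: z-=0.4 if f[2]<10 else .2
```

```text
43.6 [608.7 240.6] 18.4 [608.7  240.47  43.83] [-2.7 -3.4  6.3] [-0.53  0.52 -0.02]
43.2 [608.63 240.27] 18.85 [608.7  240.38  43.68] [-3.  -3.3  9. ] [-0.56  0.6   0.04]
42.800000000000004 [608.57 239.94] 19.3 [608.71 240.23  43.49] [-3.3 -3.  11.1] [-0.46  0.63  0.01]
42.6 [608.51 239.65] 19.75 [608.75 239.88  43.21] [-2.5 -2.5  9.1] [-0.36  0.47  0.03]
42.2 [608.46 239.4 ] 20.2 [608.74 239.73  43.02] [-2.8 -3.1 13. ] [-0.39  0.51 -0.06]
42.0 [608.4 239.1] 20.65 [608.73 239.31  42.64] [-1.8 -2.3  9.5] [-0.38  0.27 -0.05]
41.6 [608.35 238.87] 21.1 [608.74 239.24  42.53] [-3.4 -3.3 13.4] [-0.38  0.43 -0.02]
41.4 [608.29 238.55] 21.55 [608.78 239.21  42.48] [-2.6 -2.2 13.9] [-0.13  0.45 -0.16]
```

It slid down the left face at 45° and is nearly at the bottom (42.48, expected ~42.35). I'll keep balancing the sideways force.

Run:
```python
from h import *
t=np.radians(-11.4); ey=np.array([-np.sin(t),np.cos(t)])
p=np.array([608.29,238.55]); z=41.4
for i in range(9):
    f=st(1)[2]
    p=p+ey*np.clip(0.15*f[1],-.4,.4)
    z+=np.clip((f[2]-16)*.05,-.3,.3)
    movel([*p,z],max_speed=8); r=st(2); f=r[2]; print(round(z,2),p.round(2),*r)
    if abs(f[1])<.8 and 13<f[2]<19: break
```

```text
41.3 [608.25 238.33] 22.1 [608.78 239.15  42.49] [-2.3 -1.6 14.7] [-0.04  0.42 -0.13]
41.24 [608.19 238.04] 22.65 [608.74 239.14  42.42] [-2.   0.6 14.1] [ 0.21  0.24 -0.19]
```

Run:
```python
from h import *
w=snap('wrist','w4')['image']; c=snap('side','s4'); print(st(5))
o=np.zeros((440,800,3),np.uint8)
o[:400,:440]=w[:,100:540]; o[:440,440:]=cv2.resize(c['image'][145:255,270:360],None,fx=4,fy=4,interpolation=cv2.INTER_CUBIC)
cv2.imwrite('pics/crop6.png',o)
```

```text
(23.25, array([608.75, 239.1 ,  42.42]), array([-1.8,  0.2, 13.9]), array([ 0.21,  0.26, -0.13]))
```

View pics/crop6.png

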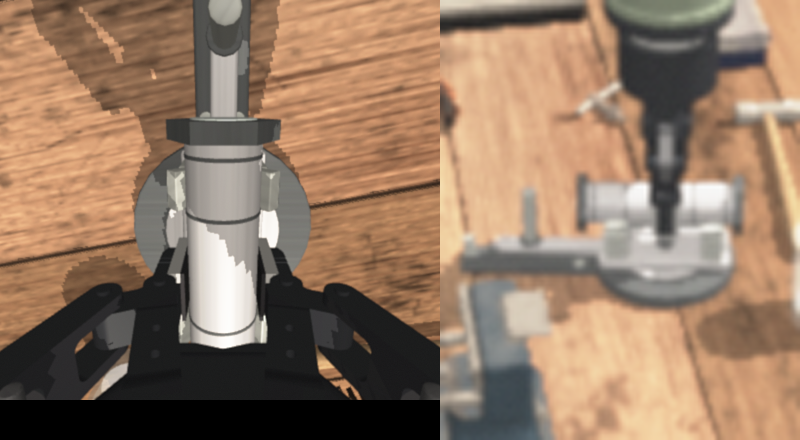

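The lever sits centred on the tongue (224 against 222.5 px) and both flanges hang clear outside the rests. Force is 14 N down with 0.2 N sideways, so I'm handing in.

Run:
```python
from h import *
print(finish_job())
```

```text
the job is handed in; nothing more can be done
None
```

I handed the job in at about 23 s with the cradle's lever within roughly 1° of the index tooth and the barrel seated in both V-grooves, still held by the fingers and pressed down with about 14 N (0.2 N sideways); the judge's result was not shown.

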